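Make up the flange kit and the gear kit

TASK

Make up the two kits in the wooden trays. In the tray that already holds the flange, stand the bolt on its head in one of the two small bays and lay the nut flat in the other; in the tray that already holds the gear wheel, stand the stepped shaft on its thick end in one small bay and set the V-block, V upward, in the other (either bay will do, one part to a bay, every part flat on the tray floor inside its bay and let go). Leave the flange and the gear wheel in their bays and the wooden packing block where it lies.

Things in the scene. Friction and masses are not known exactly. Their poses are not given: they have to be found in the camera images.
- tray_a: Plywood kit tray fixed to the bench, the one with the flange in its large bay. 190 (x) x 136 (y) x 13 mm high, both alike. Origin: centre of its underside, z up. Floor top at z = 5 mm; walls and dividers 4 mm thick, tops at z = 13. Two small bays, 78 (x) x 62 (y) mm inside, centred at x = -52, y = +33 and -33; one large bay 100 x 128 mm centred at x = +41.
- tray_b: Plywood kit tray fixed to the bench, the one with the gear wheel in its large bay. 190 (x) x 136 (y) x 13 mm high, both alike. Origin: centre of its underside, z up. Floor top at z = 5 mm; walls and dividers 4 mm thick, tops at z = 13. Two small bays, 78 (x) x 62 (y) mm inside, centred at x = -52, y = +33 and -33; one large bay 100 x 128 mm centred at x = +41.
- flange: Grey round flange, 85 mm across and 30 mm high (disc 12 mm thick, boss on top), lying in the large bay of tray_a. Not to be moved out. Origin: centre of its underside, z up.
- gear_wheel: Grey toothed gear wheel, 84 mm across and 26 mm high with its hub (the toothed wheel 16 mm thick), lying in the large bay of tray_b. Not to be moved out. Origin: centre of its underside, z up.
- bolt: Dark hex bolt standing on its head, loose, 93 mm high: head 30 mm across flats (along its x), 34 across corners (y); the round shank points up. It grips as an even taper, about 33 mm thick at z = 17 and 19 at z = 92. Origin: centre of its underside, z up.
- nut: Dark hex nut lying flat on the bench, loose, 20 mm high, 30 mm across flats (along its x), 34 mm across corners (along its y). Origin: centre of its underside, z up.
- stepped_shaft: Grey turned shaft standing on its thick end, loose, 110 mm high, 35 mm diameter at the foot, thinner in steps upward. It grips as an even taper, 35 mm thick at z = 30 and 19 at z = 108. Origin: centre of its underside, z up.
- v_block: Grey V-block, loose, 45 (x) x 55 (y) x 38 mm high; the V groove runs along its x in the top. Two flat upright sides 55 mm apart along its y, to be gripped. Origin: centre of its underside, z up.
- wood_block: Plain wooden packing block 55 (x) x 100 (y) x 38 mm, loose on the bench, belongs to neither kit; leave it where it lies. Origin: centre of its underside. (A fixed green hand grinder, 195 mm high with its crank, stands on the bench near x = 0.43, y = -0.08 m: carry parts above it; towards the robot a board 92 mm high covers the bench where x < 0.36, y < -0.31.)
Not all that is in view belongs to the job. Of the things that look like the nut, the smallest one is meant.

How it is judged:
At the end, for the whole second after the job is handed in: Each part flat on the floor of a small bay of its own tray: within 25 mm (tray x) and 17 mm (y) of the bay centre, V-block 20 and 13; upright within 0.1 rad, less than 4 mm above the floor, at rest, released. Flange and gear wheel flat in their large bays; wooden block moved under 25 mm (((x of bolt in the frame of tray_a between -0.077 and -0.027 m and y of bolt in the frame of tray_a between 0.016 and 0.05 m and x of nut in the frame of tray_a between -0.077 and -0.027 m and y of nut in the frame of tray_a between -0.05 and -0.016 m) or (x of bolt in the frame of tray_a between -0.077 and -0.027 m and y of bolt in the frame of tray_a between -0.05 and -0.016 m and x of nut in the frame of tray_a between -0.077 and -0.027 m and y of nut in the frame of tray_a between 0.016 and 0.05 m)) and ((x of stepped_shaft in the frame of tray_b between -0.077 and -0.027 m and y of stepped_shaft in the frame of tray_b between 0.016 and 0.05 m and x of v_block in the frame of tray_b between -0.072 and -0.032 m and y of v_block in the frame of tray_b between -0.046 and -0.02 m) or (x of stepped_shaft in the frame of tray_b between -0.077 and -0.027 m and y of stepped_shaft in the frame of tray_b between -0.05 and -0.016 m and x of v_block in the frame of tray_b between -0.072 and -0.032 m and y of v_block in the frame of tray_b between 0.02 and 0.046 m)) and angle between each of bolt, nut, stepped_shaft, v_block, flange, gear_wheel's own z axis and vertical below 0.1 rad and z of each of bolt, nut, flange in the frame of tray_a below 0.009 m and linear speed of each of bolt, nut, stepped_shaft, v_block below 0.02 m/s and z of each of stepped_shaft, v_block, gear_wheel in the frame of tray_b below 0.009 m and x of flange in the frame of tray_a between 0.02 and 0.07 m and y of flange in the frame of tray_a between -0.045 and 0.045 m and x of gear_wheel in the frame of tray_b between 0.02 and 0.07 m and y of gear_wheel in the frame of tray_b between -0.045 and 0.045 m and distance of wood_block from where it was at the start of the episode below 0.025 m); the robot touches nothing.
It also fails if it takes over 106 s, if anything falls off the work surface, if the arm or the gripper's body presses on something with over 40 N, if the wrist force passes 120 N, or if a joint passes its speed limit or range.

ROBOT

A 7-joint arm with a two-finger parallel gripper is mounted at the origin on a cart in front of the work surface, level with it; the furniture and walls round the work are solid. World frame = base frame: x ahead of the robot, y to its left, z up, the work surface at z = 0. Lengths are in m, angles in rad, forces in N, time in s.
With the tool pointing down it reaches from about 0.425 to 0.875 m from the base axis. Payload 4.7 kg.
Tool frame: the origin (TCP) lies between the finger pads; the fingertips stand 14 mm ahead of it and the grasp point (between the pads) lies 5 mm behind it; z points along the fingers, y is the line along which they close (so a half turn about z gives the same grasp; the last joint's range is limited). The gripper opens to 87 mm and grips with 3 to 60 N. Pads are 19 mm wide; open, the fingers measure 117 mm over their backs; the gripper's body (75 mm by 190 mm) begins 51 mm behind the grasp point.
Start: joints at [1.245, 0.321, -0.07, 1.45, 0.023, 1.371, -0.057], TCP at [0.217, -0.613, 0.21] pointing down, gripper open.
Joint ranges: [-2.86, 2.86], [-0.3, 2.09], [-1.38, 1.24], [0.06, 2.45], [-1.56, 4.7], [0.09, 2.05], [-2.69, 2.69]. Speed limits (rad/s): [2.57, 2.57, 3.14, 3.14, 3.14, 3.14, 3.14].

INTERFACE

Orientations are given as a rotation vector (axis times angle).
In Python, from bench import ctrl gives the robot as it stands.
- The arm moves only by the shell command python3 -m inch 'ROWS' [OPENING] [FORCE]. ROWS is JSON, a list of rows, each a list of 6 numbers: the shift along the world's x, y, z in mm, then the turn, a rotation vector about the world's x, y, z in degrees. In form: [[tx, ty, tz, rx, ry, rz], ...]. A call has 1 to 20 rows; each row is the pose to reach, as a shift and turn from the pose commanded when the call began; what a row does not reach only later rows make up. A row lasts 1/8 s, in which the tool goes at most 62.5 mm and 10.7 degrees, less where a joint would pass 70% of its speed; a pose out of reach is approached as far as the arm can. A call with a gripper value outside its range is refused whole. OPENING is the finger opening in mm, from 0 to 87, set as the call begins (- or left out, the last holds). The fingers move at their own pace and stop on an object; FORCE is the grip in N (left out, the last holds). Time passes only in rows, so rows that repeat a pose let the fingers close. It gives the time, the measured TCP pose, the force, the opening and the grip force at its end, in the units of the state.
- ctrl.get_state(): the state, without advancing time (a new reading comes with each control period).
- ctrl.get_image(name): name is "scene" or "side" or "wrist"; returns (picture, depth): 400x640x3 uint8, red, green, blue; 400x640 float32, m along the optical axis (not along the pixel's ray), 0 where there is no reading.
- ctrl.camera_params(name): a dict with "mtx" (3x3 intrinsics, pixels), "T" (4x4, takes a point from camera to world coordinates). Camera axes: x right, y down, z forward; pixel columns grow to the right and rows downward; lengths in m; the calibration is good to about 2 mm. A picture is of the moment at which its call begins: read the wrist's pose just before it. camera_params takes no time and is no camera call; for the wrist camera it gives the pose at the moment of the call.
- ctrl.close_job(): hands the job in; it is judged then, once.
The state is a dict: "time": time; "joint_positions": joint angles; "qd": joint speeds; "joint_torque": joint torques, N m; "position": TCP position; "tool_rot": TCP orientation; "ft_force": force on the tool from outside, world axes, zero at the start; "torque": the same for the moment, N m; "grip_width": opening from 0.0 (shut) to 1.0 (fully open); "grip_force": force on a finger pad.
Only numpy, scipy, OpenCV 4.12 (cv2) and the standard library are available. Lean on these libraries where they do the work, as an engineer would, in place of code of your own. Each camera call takes 0.05 s, during which the arm holds its last target. There are 200 camera calls.

## Working session

There is one attempt and no reset: what is moved stays moved. The work goes in short steps, Python scripts to look and compute and a shell command to move; the robot and the scene stay as the last step left them, time stands still between calls to the robot, and variables do not carry over. Pictures are saved under pics/ and viewed, at most 14 in all, crops included, and the job is handed in when it is done.

```bash
ls; mkdir -p pics
python3 - <<'E'
from bench import ctrl
import cv2,numpy as np
s=ctrl.get_state();print(s)
for n in("scene","side"):
    im,d=ctrl.get_image(n);p=ctrl.camera_params(n)
    np.savez(f"pics/{n}.npz",im=im,d=d,K=p["mtx"],T=p["T"])
    cv2.imwrite(f"pics/{n}0.png",im[...,::-1]);print(n,p,(d>0).mean())
E
```

```text
pics
{'time': 0.0, 'joint_positions': array([ 1.24511296,  0.32180932, -0.07009366,  1.4516648 ,  0.02259499,
        1.37077507, -0.05692452]), 'qd': array([-0.00110811,  0.00143315,  0.00017229,  0.00082124, -0.00055634,
        0.00186911,  0.00036275]), 'joint_torque': array([ 1.10350327e-04, -4.91287351e+01, -4.03740825e-01, -3.12528241e+01,
       -6.37660269e-02,  4.36730019e-02,  1.88500258e-04]), 'position': array([ 0.21640468, -0.61231905,  0.20897559]), 'tool_rot': array([-3.09456079e+00, -5.30878586e-01,  6.33738551e-04]), 'ft_force': array([ 0.80398618, -0.09996334, -0.88733942]), 'torque': array([-0.03040425,  0.02954196, -0.02438118]), 'grip_force': 0.0, 'grip_width': 1.0022664626461777}
scene {'mtx': array([[458.69725542,   0.        , 322.43540127],
       [  0.        , 458.69725542, 197.38070322],
       [  0.        ,   0.        ,   1.        ]]), 'T': array([[-0.74736075, -0.51057588,  0.42516371,  0.08651009],
       [-0.66440875,  0.57084156, -0.48239084,  0.30130011],
       [ 0.00359601, -0.64300247, -0.76585566,  0.78603746],
       [ 0.        ,  0.        ,  0.        ,  1.        ]])} 0.99604296875
side {'mtx': array([[485.14213722,   0.        , 311.47782444],
       [  0.        , 485.14213722, 208.78186764],
       [  0.        ,   0.        ,   1.        ]]), 'T': array([[ 0.99688142,  0.05514878, -0.056445  ,  0.55284673],
       [ 0.07817826, -0.59272444,  0.80160208, -0.98891879],
       [ 0.01075105, -0.80351499, -0.59518742,  0.62936024],
       [ 0.        ,  0.        ,  0.        ,  1.        ]])} 0.9958125
```

View pics/scene0.png

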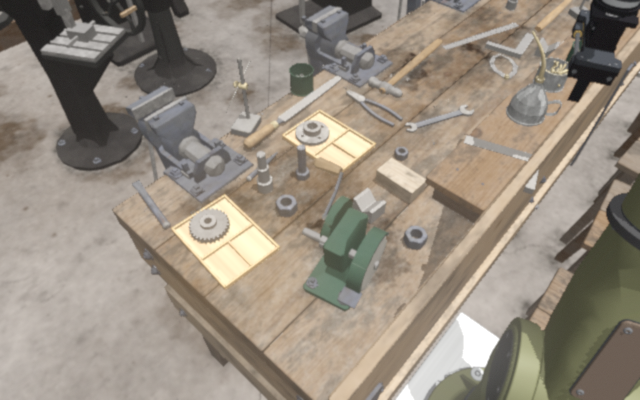

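View pics/side0.png

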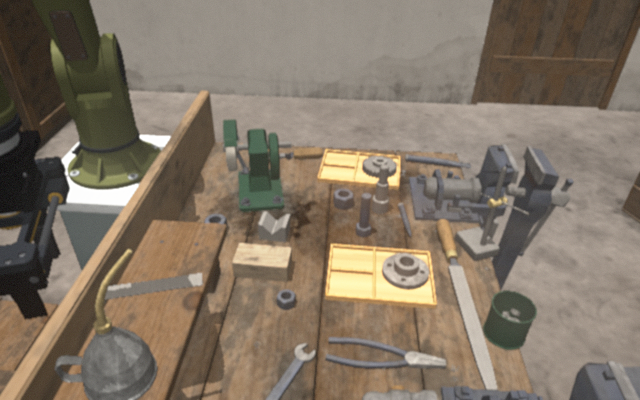

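The nut candidates in the scene view are at (287,204), (415,237) and (401,153). The last looks smallest (side view (286,297)), and I'll measure all three. The bolt is at (303,163) rather than the similar upright shaft at (263,170). The V-block is at (368,205), beside the wooden block at (401,178).

```bash
cat > h.py <<'E'
import numpy as np,cv2
def world(n):
    f=np.load(f"pics/{n}.npz");d=f["d"];K=f["K"];T=f["T"]
    v,u=np.mgrid[:400,:640]
    P=np.stack([(u-K[0,2])*d/K[0,0],(v-K[1,2])*d/K[1,1],d],-1)@T[:3,:3].T+T[:3,3]
    P[d==0]=np.nan
    return f["im"],P
def near(P,c,r,z0,z1):
    q=P.reshape(-1,3);q=q[~np.isnan(q[:,0])]
    return q[(np.hypot(*(q[:,:2]-c).T)<r)&(q[:,2]>z0)&(q[:,2]<z1)]
E
python3 - <<'E'
from h import *
S,PS=world("scene");D,PD=world("side")
np.set_printoptions(precision=4,suppress=True)
seeds=dict(n1=(287,204),n2=(415,237),n3=(401,153),bolt=(303,163),shaft=(263,170),vb=(368,205),wood=(401,178))
for k,(u,v) in seeds.items():
    c=PS[v,u];print(k,c)
    for nm,P in(("sc",PS),("si",PD)):
        q=near(P,c[:2],.05,.010,.15)
        if len(q)<5: print(nm,len(q));continue
        top=q[:,2].max();t=q[q[:,2]>top-.006]
        (x,y),r=cv2.minEnclosingCircle((t[:,:2]*1e3).astype(np.float32))
        R=cv2.minAreaRect((t[:,:2]*1e3).astype(np.float32))
        print(' ',nm,len(q),'top',top.round(4),len(t),'circ',round(x,1),round(y,1),round(r,1),'rect',np.round(R[0],1),np.round(R[1],1),round(R[2],1))
for nm,I,P in(("sc",S,PS),("si",D,PD)):
    h=cv2.cvtColor(I,cv2.COLOR_RGB2HSV)
    m=((h[...,2]>215)&(h[...,1]>60)&(h[...,0]>8)&(h[...,0]<32)).astype(np.uint8)
    m=cv2.morphologyEx(m,cv2.MORPH_CLOSE,np.ones((7,7)))
    n,l,st,ce=cv2.connectedComponentsWithStats(m)
    for i in range(1,n):
        if st[i,4]>800:
            q=P[(l==i)];q=q[(q[:,2]>-.005)&(q[:,2]<.02)]
            R=cv2.minAreaRect((q[:,:2]*1e3).astype(np.float32));print(nm,'tray',ce[i],st[i,4],np.round(R[0],1),np.round(R[1],1),round(R[2],2),np.percentile(q[:,2],[2,50,98]))
# close crops of nuts
def cr(I,u,v,w=40):return cv2.resize(I[v-w*3//4:v+w*3//4,u-w:u+w],(400,300),interpolation=2)
a=[cr(S,401,153),cr(D,286,297)];b=[cr(S,368,205),cr(D,275,225)]
cv2.imwrite("pics/crop1.png",np.vstack([np.hstack(a),np.hstack(b)])[...,::-1])
E
```

```text
n1 [ 0.5654 -0.1245  0.0052]
  sc 316 top 0.0294 186 circ 557.9 -113.9 22.8 rect [ 556.9 -114.5] [40.8 42.7] 72.4
  si 314 top 0.0317 144 circ 560.8 -118.9 23.6 rect [ 560.8 -117.7] [44.5 41.3] 68.1
n2 [ 0.3077 -0.2436 -0.0025]
  sc 366 top 0.0305 197 circ 302.6 -230.2 22.2 rect [ 302.6 -230.3] [42.5 42. ] 35.4
  si 182 top 0.0313 118 circ 305.2 -233.8 22.2 rect [ 304.7 -229.8] [31.  42.5] 89.1
n3 [ 0.4728 -0.4248  0.0024]
  sc 110 top 0.0215 79 circ 468.0 -415.5 17.3 rect [ 468.7 -416.4] [31.  30.9] 1.6
  si 251 top 0.0235 166 circ 470.5 -419.5 17.4 rect [ 470.5 -419.3] [31.1 32. ] 42.7
bolt [ 0.5953 -0.2094  0.0484]
  sc 317 top 0.0947 48 circ 602.2 -211.3 10.5 rect [ 601. -212.] [19.4 18. ] 88.0
  si 439 top 0.0957 57 circ 604.0 -215.1 10.6 rect [ 603.5 -215.4] [20.7 15.6] 89.6
shaft [ 0.6298 -0.1219  0.0702]
  sc 457 top 0.1113 51 circ 638.2 -128.0 10.0 rect [ 638.1 -127.3] [17.7 17.6] 84.8
  si 569 top 0.1133 43 circ 640.2 -128.9 10.2 rect [ 639.  -129.3] [16.8 18.9] 20.0
vb [ 0.4256 -0.2324  0.0174]
  sc 599 top 0.04 160 circ 423.0 -230.0 34.2 rect [ 423.2 -231.5] [45.2 56.3] 8
[... 553 characters left out ...]
0066 0.0153]Traceback (most recent call last):
  File "<stdin>", line 22, in <module>
    return _quantile_unchecked(
        a, q, axis, out, overwrite_input, method, keepdims, weights)
    return _ureduce(a,
                    func=_quantile_ureduce_func,
    ...<5 lines>...
                    overwrite_input=overwrite_input,
                    method=method)
    r = func(a, **kwargs)
    result = _quantile(arr,
                       quantiles=q,
    ...<2 lines>...
                       out=out,
                       weights=wgt)
    slices_having_nans = np.isnan(arr[-1, ...])
                                  ~~~^^^^^^^^^
IndexError: index -1 is out of bounds for axis 0 with size 0
```

Run:
```python
from h import *
S,PS=world("scene");D,PD=world("side")
np.set_printoptions(precision=4,suppress=True)
for nm,I,P in(("sc",S,PS),("si",D,PD)):
    h=cv2.cvtColor(I,cv2.COLOR_RGB2HSV)
    m=(h[...,2]>200)&(h[...,1]>40)&(h[...,0]>8)&(h[...,0]<35)
    for t,c in(("A",(.638,-.344)),("B",(.602,.024))):
        k=m&(np.hypot(P[...,0]-c[0],P[...,1]-c[1])<.14)&(P[...,2]>.006+(nm=="si")*.002)&(P[...,2]<.02)
        k=cv2.morphologyEx(k.astype(np.uint8),cv2.MORPH_OPEN,np.ones((2,2)))>0
        q=P[k];g=cv2.minAreaRect((q[:,:2]*1e3).astype(np.float32))
        # trimmed extents at yaw
        a=np.radians(g[2]-90);R=np.array([[np.cos(a),-np.sin(a)],[np.sin(a),np.cos(a)]])
        l=q[:,:2]@R*1e3;e=np.percentile(l,[.7,99.3],0)
        print(nm,t,len(q),np.round(g[0],1),np.round(g[1],1),round(g[2],2),'trim ctr',R@e.mean(0),'size',e[1]-e[0])
    q=P[~np.isnan(P[...,0])]
    for lab,x0,x1,y0,y1,z0 in(("vb",.315,.53,-.285,-.18,.05),("trayB",.44,.66,-.06,.11,.05),("grinder",.3,.56,-.17,.1,.05),("trayA",.47,.7,-.43,-.26,.05)):
        s=q[(q[:,0]>x0)&(q[:,0]<x1)&(q[:,1]>y0)&(q[:,1]<y1)&(q[:,2]>z0)&(q[:,2]<.25)]
        if len(s):print(lab,len(s),s.min(0),s.max(0))
def cr(I,u,v,w=40):return cv2.resize(I[v-w*3//4:v+w*3//4,u-w:u+w],(400,300),interpolation=2)
a=[cr(S,401,153),cr(D,286,297)];b=[cr(S,368,205),cr(D,275,225)]
cv2.imwrite("pics/crop1.png",np.vstack([np.hstack(a),np.hstack(b)])[...,::-1])
```

```text
sc A 425 [ 629.8 -305.6] [254.3 104.4] 25.9 trim ctr [nan nan] size [nan nan]
sc B 911 [594.7  26.1] [132. 193.] 82.89 trim ctr [nan nan] size [nan nan]
grinder 4112 [ 0.3    -0.17    0.0502] [0.5117 0.0122 0.1659]
si A 1001 [ 636.7 -334. ] [149.4 192.7] 88.62 trim ctr [nan nan] size [nan nan]
si B 428 [643.9 -26.6] [238.  155.8] 32.93 trim ctr [nan nan] size [nan nan]
vb 5 [ 0.4723 -0.181   0.1496] [ 0.4744 -0.1801  0.1568]
grinder 2457 [ 0.3002 -0.1699  0.0501] [0.5142 0.0055 0.1672]
```

View pics/crop1.png

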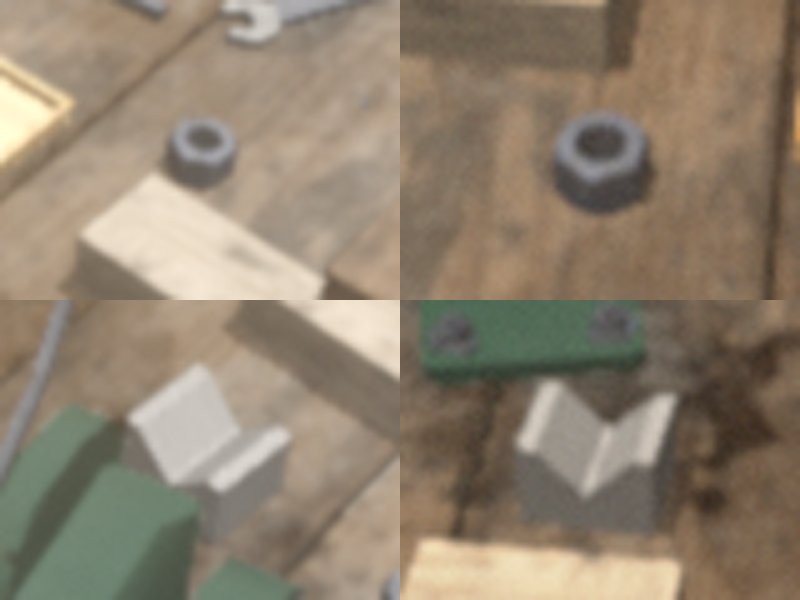

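The close crop confirms it: the nut at scene (401,153), side (286,297) is the 30 mm one; the other two measure about 42 mm. The V-block at scene (368,205) has its V upward, with the groove roughly along world y. I'll go up for an overhead wrist view.

```bash
python3 -m inch '[[20,10,50,0,0,10],[60,40,90,0,0,20],[110,80,130,0,0,30],[160,120,160,0,0,40],[210,160,180,0,0,50],[260,210,190,0,0,59],[300,250,190,0,0,67],[300,260,190,0,0,67],[300,260,190,0,0,67]]' 87 30
cat > shot.py <<'E'
import sys,numpy as np,cv2
from bench import ctrl
n=sys.argv[1];p=ctrl.camera_params("wrist");s=ctrl.get_state();im,d=ctrl.get_image("wrist")
np.savez(f"pics/{n}.npz",im=im,d=d,K=p["mtx"],T=p["T"]);cv2.imwrite(f"pics/{n}.png",im[...,::-1])
print(s["time"],s["position"],s["tool_rot"],np.round(p["T"],3),(d>0).mean())
E
python3 shot.py w1
```

```text
time: 1.23
position: [0.5192, -0.3486, 0.4]
tool_rot: [-2.28, -2.16, -0.003]
ft_force: [0.1, -1.1, -0.2]
grip_width: 0.998
grip_force: 0.0
1.225 [ 0.51918587 -0.34855175  0.39995812] [-2.28005315 -2.16008406 -0.00298064] [[ 0.999 -0.053 -0.013  0.523]
 [-0.054 -0.961 -0.27  -0.275]
 [ 0.002  0.27  -0.963  0.574]
 [ 0.     0.     0.     1.   ]] 0.9960390625
```

View pics/w1.png

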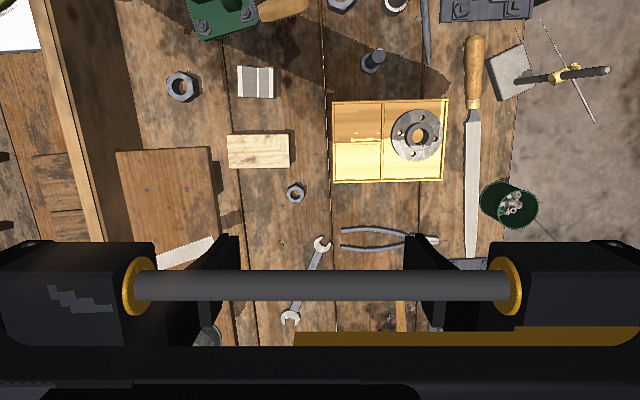

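The wrist view shows tray A at (333–448, 98–185) with its small bays on the left, the nut at (297,193), V-block (255,82), wooden block (258,150) and bolt (373,62). Next, a view further along for tray B.

```bash
python3 -m inch '[[10,60,0,0,0,0],[20,120,0,0,0,0],[30,180,0,0,0,0],[40,230,0,0,0,0],[40,230,0,0,0,0],[40,230,0,0,0,0]]' && python3 shot.py w2
python3 - <<'E'
from h import *
np.set_printoptions(precision=1,suppress=True)
for n in("w1","w2"):
    I,P=world(n);h=cv2.cvtColor(I,cv2.COLOR_RGB2HSV)
    P=P*1e3
    zc=P[...,2]
    for nm,c in(("A",(638,-344)),("B",(598,26))):
        g=(np.hypot(P[...,0]-c[0],P[...,1]-c[1])<135)
        m=g&(h[...,1]>50)&(h[...,0]>8)&(h[...,0]<35)&(zc>9)&(zc<22)
        q=P[m]
        if len(q)<300: print(n,nm,len(q));continue
        f=g.astype(np.uint8)*0; f[m]=1
        k,l,st,_=cv2.connectedComponentsWithStats(cv2.morphologyEx(f,cv2.MORPH_CLOSE,np.ones((3,3))))
        i=1+st[1:,4].argmax();q=P[m&(l==i)]
        R=cv2.minAreaRect(q[:,:2].astype(np.float32));print(n,nm,len(q),np.array(R[0]),np.array(R[1]),R[2],'z',np.percentile(zc[m],[5,50,95]))
    for nm,c,z0 in(("nut",(469,-417),10),("bolt",(603,-213),70),("shaft",(639,-128),90),("vb",(424,-233),25),("wood",(412,-335),25)):
        m=(np.hypot(P[...,0]-c[0],P[...,1]-c[1])<(60 if nm=="wood" else 38))&(zc>z0)&(zc<125)
        f=m.astype(np.uint8);k,l,st,_=cv2.connectedComponentsWithStats(f)
        if k<2: continue
        i=1+st[1:,4].argmax()
        q=P[l==i];t=q[:,2].max();q=q[q[:,2]>t-7][:,:2].astype(np.float32)
        R=cv2.minAreaRect(q);x,r=cv2.minEnclosingCircle(q)
        print(n,nm,len(q),'top',t,'rect',np.array(R[0]),np.array(R[1]),R[2],'circ',np.array(x),r)
        if nm=="nut":
            v=q-np.array(x);a=np.degrees(np.arctan2(v[:,1],v[:,0]));rr=np.hypot(*v.T)
            print({b:round(float(rr[np.abs((a-b+30)%60-30)<6].max()),1) for b in range(0,60,6)})
E
```

```text
time: 2.02
position: [0.5562, -0.1251, 0.3998]
tool_rot: [2.291, 2.148, -0.002]
ft_force: [-0.4, 0.5, -0.4]
grip_width: 0.999
grip_force: 0.0
2.025 [ 0.556154   -0.12514971  0.39979781] [ 2.29148351e+00  2.14832019e+00 -2.17090615e-03] [[ 0.998 -0.062 -0.017  0.561]
 [-0.065 -0.96  -0.273 -0.051]
 [ 0.     0.273 -0.962  0.574]
 [ 0.     0.     0.     1.   ]] 0.99589453125
w1 A 1285 [ 633.8 -337.2] [136.1 190.4] 88.44265747070312 z [10.2 12.5 14.7]
w1 B 0
w1 nut 180 top 22.07922761612513 rect [ 470.7 -417. ] [32.8 27.9] 85.64585876464844 circ [ 470.6 -417. ] 16.476091384887695
{0: 15.4, 6: 15.5, 12: 16.3, 18: 16.5, 24: 16.5, 30: 16.2, 36: 16.0, 42: 15.5, 48: 15.5, 54: 15.4}
w1 bolt 179 top 95.55142262959926 rect [ 603.9 -211.8] [18.5 17.8] 40.52264404296875 circ [ 603.9 -211.8] 9.597082138061523
w1 vb 259 top 39.77047129381117 rect [ 404.9 -229.8] [43.7 14.6] 85.5826644897461 circ [ 404.1 -229.8] 22.675642013549805
w1 wood 2106 top 40.87898382188604 rect [ 418.  -337.5] [ 55.1 100.3] 87.3585433959961 circ [ 417.6 -336.4] 54.98469543457031
w2 A 539 [ 633.8 -308.7] [ 81.9 188.7] 88.38473510742188 z [ 9.8 12.2 14.2]
w2 B 1579 [598.6  27.4] [136.2 190.2] 84.92219543457031 z [10.3 12.5 15. ]
w2 nut 148 top 21.371024659079254 rect [ 470.8 -416.1] [28.7 28.9] 85.80391693115234 circ [ 470.9 -415.5] 16.60284423828125
{0: 15.5, 6: 15.5, 12: 15.7, 18: 15.8, 24: 16.6, 30: 16.6, 36: 15.5, 42: 15.5, 48: 15.6, 54: 15.6}
w2 bolt 131 top 94.88664185233142 rect [ 603.8 -211.4] [18.6 18.2] 19.62449073791504 circ [ 604.  -211.9] 9.88420295715332
w2 shaft 143 top 112.13854041152722 rect [ 640.4 -127.7] [17.2 17. ] 88.13663482666016 circ [ 640.4 -127.9] 9.3150634765625
w2 vb 185 top 40.08016544645865 rect [ 404.4 -229.2] [45.3 13.8] 87.02565002441406 circ [ 404.1 -229.2] 22.92190933227539
w2 wood 304 top 40.103725599808904 rect [ 434.3 -316.9] [14.  68.5] 86.8765640258789 circ [ 434.2 -318.4] 34.522457122802734
```

View pics/w2.png

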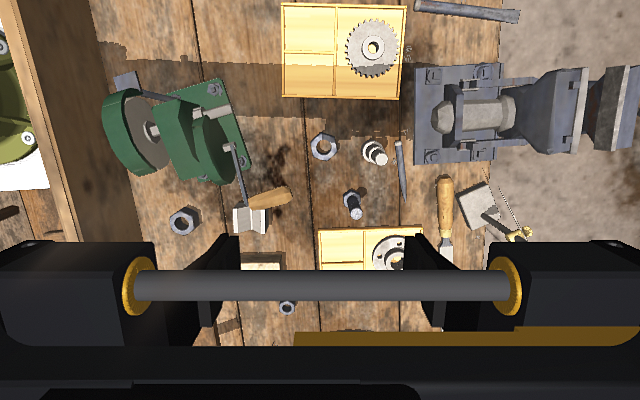

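Tray B is at (281–405, 3–98), the shaft top at (378,157), and the bolt at (353,200). The grinder's crank handle hangs at (270,197), close to the V-block at (245,222), so I'll measure it before reaching there.

Run:
```python
from h import *
np.set_printoptions(precision=0,suppress=True)
I,P=world("w2");P=P*1e3
v,u=np.mgrid[:400,:640]
for lab,b in(("handle",(250,295,186,208)),("crankarm",(222,250,130,190)),("grinder",(100,250,70,190))):
    m=(u>b[0])&(u<b[1])&(v>b[2])&(v<b[3])&(P[...,2]>50)&(P[...,2]<300)
    q=P[m];print(lab,len(q),q.min(0),q.max(0))
    for lo in(50,80,110,140,170):
        s=q[(q[:,2]>lo)&(q[:,2]<lo+30)]
        if len(s):print('  z',lo,len(s),np.percentile(s,2,0),np.percentile(s,98,0))
for n in("scene","side"):
    I,P=world(n);q=P.reshape(-1,3)*1e3
    s=q[(q[:,0]>400)&(q[:,0]<560)&(q[:,1]>-260)&(q[:,1]<-130)&(q[:,2]>50)]
    print(n,len(s)); 
    for lo in(50,80,110,140,170):
        k=s[(s[:,2]>lo)&(s[:,2]<lo+30)]
        if len(k):print('  z',lo,len(k),np.percentile(k,2,0),np.percentile(k,98,0))
```

```text
handle 666 [ 461. -174.  146.] [ 516. -148.  164.]
  z 140 666 [ 463. -172.  150.] [ 514. -149.  163.]
crankarm 738 [ 411. -153.   61.] [451. -77. 144.]
  z 50 55 [ 411. -129.   61.] [424. -79.  79.]
  z 80 292 [ 416. -144.   80.] [437. -90. 110.]
  z 110 380 [ 420. -149.  111.] [449. -97. 139.]
  z 140 11 [ 446. -151.  141.] [ 451. -147.  144.]
grinder 9997 [ 209. -158.   50.] [451.  12. 167.]
  z 50 460 [ 209. -155.   50.] [422. -13.  80.]
  z 80 1768 [ 283. -135.   81.] [437.   8. 110.]
  z 110 3587 [ 306. -143.  110.] [444. -19. 140.]
  z 140 4182 [ 296. -127.  141.] [420. -30. 164.]
scene 468
  z 80 4 [ 407. -150.  101.] [ 408. -145.  109.]
  z 110 87 [ 404. -157.  112.] [ 448. -131.  139.]
  z 140 377 [ 414. -175.  141.] [ 508. -134.  163.]
side 678
  z 50 25 [ 405. -145.   65.] [ 423. -131.   80.]
  z 80 89 [ 408. -153.   81.] [ 426. -142.  109.]
  z 110 168 [ 407. -155.  110.] [ 448. -134.  139.]
  z 140 396 [ 409. -180.  141.] [ 512. -132.  164.]
```

```bash
python3 -m inch '[[-30,-50,0,0,0,-1.3],[-70,-100,0,0,0,-1.3],[-110,-111,-20,0,0,-1.3],[-131,-111,-70,0,0,-1.3],[-131,-111,-120,0,0,-1.3],[-131,-111,-170,0,0,-1.3],[-131,-111,-200,0,0,-1.3],[-131,-111,-200,0,0,-1.3],[-131,-111,-200,0,0,-1.3],[-131,-111,-200,0,0,-1.3]]' 87 50; python3 shot.py w3
```

```text
time: 3.32
position: [0.4265, -0.2348, 0.2019]
tool_rot: [2.312, 2.123, 0.001]
ft_force: [-0.2, 0.0, 0.1]
grip_width: 1.003
grip_force: 0.0
3.325 [ 0.4265382  -0.23480677  0.20190082] [2.31158501e+00 2.12294045e+00 1.26539135e-03] [[ 0.996 -0.083 -0.02   0.433]
 [-0.085 -0.958 -0.273 -0.16 ]
 [ 0.004  0.273 -0.962  0.376]
 [ 0.     0.     0.     1.   ]] 0.9959921875
```

View pics/w3.png

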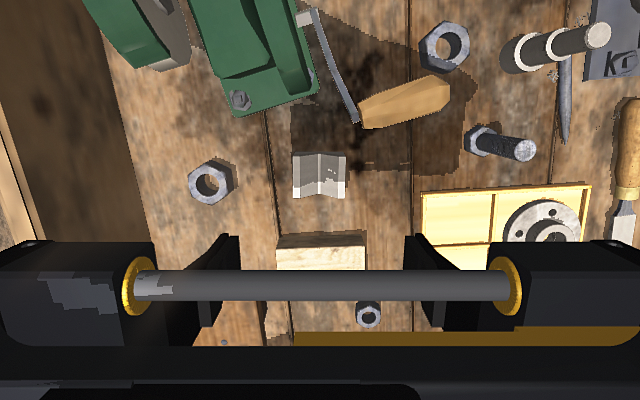

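The V-block now shows whole at (292–346, 153–199) in the wrist view, with the crank handle at (405,103) clear of the way down.

Run:
```python
from h import *
np.set_printoptions(precision=1,suppress=True)
I,P=world("w3");P=P*1e3;z=P[...,2]
m=(np.hypot(P[...,0]-424.6,P[...,1]+231.5)<42)&(z>12)&(z<60)
k,l,st,_=cv2.connectedComponentsWithStats(m.astype(np.uint8));i=1+st[1:,4].argmax()
q=P[l==i];R=cv2.minAreaRect(q[:,:2].astype(np.float32));print(len(q),q.max(0),np.array(R[0]),np.array(R[1]),R[2])
q=q[q[:,2]>33];R=cv2.minAreaRect(q[:,:2].astype(np.float32));print(len(q),np.array(R[0]),np.array(R[1]),R[2])
from bench import ctrl;s=ctrl.get_state();r=s["tool_rot"];print(s["position"],2*np.degrees(np.arctan2(r[1],r[0]))-90)
```

```text
2291 [ 453.8 -206.5   39.7] [ 424.8 -231.5] [45.4 55. ] 84.6989974975586
981 [ 424.8 -231.5] [45.1 55.1] 84.38482666015625
[ 0.4 -0.2  0.2] -4.855998180115492
```

```bash
python3 -m inch '[[-1.5,0,-40,0,0,-0.5],[-1.5,0,-90,0,0,-0.5],[-1.5,0,-135,0,0,-0.5],[-1.5,0,-160,0,0,-0.5],[-1.5,0,-175,0,0,-0.5],[-1.5,0,-175,0,0,-0.5],[-1.5,0,-175,0,0,-0.5]]' 87 50; python3 -m inch '[[0,0,0,0,0,0],[0,0,0,0,0,0],[0,0,0,0,0,0],[0,0,0,0,0,0],[0,0,0,0,0,0],[0,0,0,0,0,0]]' 40 50
```

```text
time: 4.25
position: [0.4253, -0.2345, 0.0264]
tool_rot: [2.32, 2.114, 0.001]
ft_force: [0.2, -0.4, 0.7]
grip_width: 0.999
grip_force: 0.0
time: 5.0
position: [0.4248, -0.2342, 0.0259]
tool_rot: [2.321, 2.115, 0.0]
ft_force: [-0.6, 0.6, 6.1]
grip_width: 0.477
grip_force: 3.1
```

```bash
python3 shot.py w4;python3 -c "
from bench import ctrl
import cv2
s=ctrl.get_state();print(s['grip_width'],s['grip_force'],s['ft_force'])
im,_=ctrl.get_image('side');cv2.imwrite('pics/m.png',cv2.vconcat([cv2.resize(cv2.imread('pics/w4.png')[130:330,150:500],(700,300)),cv2.resize(im[180:330,150:500,::-1],(700,300))]))"
```

```text
5.0 [ 0.42479768 -0.23422363  0.0258516 ] [2.32126904e+00 2.11481578e+00 4.74428604e-04] [[ 0.996 -0.09  -0.023  0.432]
 [-0.093 -0.958 -0.272 -0.16 ]
 [ 0.002  0.273 -0.962  0.2  ]
 [ 0.     0.     0.     1.   ]] 0.89548046875
0.469918936646954 3.0952081899158657 [-0.75748035  0.455483    6.46158755]
```

View pics/m.png

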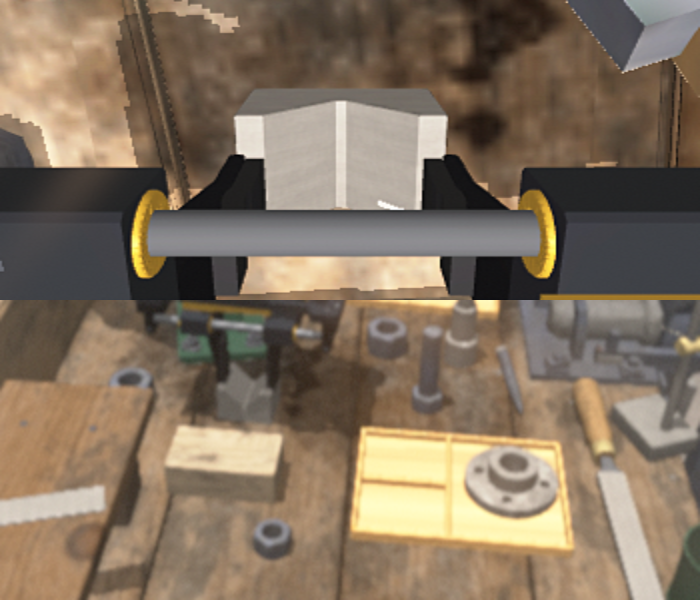

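```bash
python3 -m inch '[[0,0,0,0,0,0],[0,0,0,0,0,0],[0,0,0,0,0,0]]' 0 50; python3 -m inch '[[0,0,5,0,0,0],[0,0,15,0,0,0],[0,0,25,0,0,0],[0,0,25,0,0,0]]'
```

```text
time: 5.48
position: [0.4234, -0.234, 0.0251]
tool_rot: [-2.322, -2.115, 0.001]
ft_force: [0.1, -0.2, 0.2]
grip_width: 0.206
grip_force: 0.0
time: 5.98
position: [0.4251, -0.2344, 0.0514]
tool_rot: [2.32, 2.114, 0.001]
ft_force: [-0.2, -0.5, 0.3]
grip_width: 0.004
grip_force: 0.0
```

```bash
python3 -m inch '[[0,0,60,0,0,0],[0,0,120,0,0,0],[0,0,140,0,0,0],[0,0,140,0,0,0],[0,0,140,0,0,0]]' 87; python3 shot.py w5
```

```text
time: 6.6
position: [0.4232, -0.2335, 0.1885]
tool_rot: [-2.321, -2.114, 0.001]
ft_force: [-0.2, 0.1, 0.5]
grip_width: 0.486
grip_force: 0.0
6.6 [ 0.42321734 -0.23347528  0.18851669] [-2.32073466e+00 -2.11413488e+00  1.02585706e-03] [[ 0.996 -0.089 -0.026  0.431]
 [-0.093 -0.958 -0.27  -0.16 ]
 [-0.001  0.271 -0.963  0.363]
 [ 0.     0.     0.     1.   ]] 0.9959765625
```

View pics/w5.png

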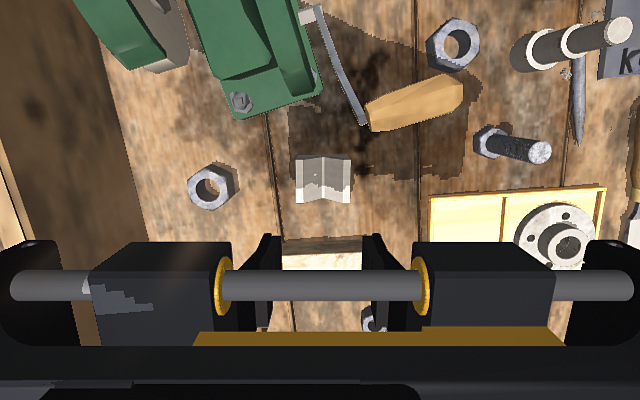

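The V-block is still standing at (295–352, 153–203) after the fingers shut without it. I'll check where the fingertips really are and whether the block shifted.

Run:
```python
from h import *
np.set_printoptions(precision=1,suppress=True)
for n,p in(("w3",(.4265,-.2348,.2019)),("w4",(.4248,-.2342,.0259)),("w5",(.4232,-.2335,.1885))):
    I,P=world(n);P=P*1e3;T=np.load(f"pics/{n}.npz")["T"];z=P[...,2]
    m=(np.hypot(P[...,0]-424.6,P[...,1]+231.5)<44)&(z>12)&(z<60)
    k,l,st,_=cv2.connectedComponentsWithStats(m.astype(np.uint8));i=1+st[1:,4].argmax()
    q=P[l==i];R=cv2.minAreaRect(q[:,:2].astype(np.float32));print(n,len(q),np.array(R[0]),np.array(R[1]),R[2],q[:,2].max())
    L=P-np.array(p)*1e3  # relative to TCP
    f=(np.abs(L[...,1])<20)&(np.abs(L[...,0])<70)&(L[...,2]>-25)&(L[...,2]<60)
    print('  finger pts',f.sum(),L[f].min(0),L[f].max(0),'tip zs',np.percentile(L[f][:,2],[1,5,20]) if f.any() else '')
    a=L[f];
    for s in(-1,1):
        b=a[(a[:,0]*s>0)&(a[:,2]<0)]
        if len(b):print('   side',s,len(b),b.min(0),b.max(0))
```

```text
w3 2291 [ 424.8 -231.5] [45.4 55. ] 84.6989974975586 39.714238516276254
  finger pts 2881 [-54.8 -14.2  10.6] [56.8 16.3 60. ] tip zs [12.7 14.6 21.4]
w4 7969 [ 425.4 -231.4] [45.9 59.6] 84.59699249267578 59.96096224672775
  finger pts 7432 [-69.7 -19.9 -25. ] [68.2 20.  60. ] tip zs [-24.7  -7.1  -2.5]
   side -1 1004 [-69.7 -19.9 -25. ] [-0. 20. -0.]
   side 1 995 [  0.  -19.7 -25. ] [68.2 20.  -0. ]
w5 2471 [ 424.8 -231.4] [45.4 55. ] 84.63095092773438 39.83125792268461
  finger pts 2201 [-32.5 -12.5  11.2] [35.2 14.7 60. ] tip zs [12.5 14.9 22.4]
```

The wrist depth puts the fingertips about 12 mm *above* the reported TCP, not 14 mm ahead of it. They slid over the block's top, which also explains the brief 6 N. The block hasn't moved, so I'll go 25 mm deeper and watch the force.

```bash
python3 -m inch '[[1,-1,-50,0,0,0],[1,-1,-100,0,0,0],[1,-1,-140,0,0,0],[1,-1,-165,0,0,0],[1,-1,-175,0,0,0],[1,-1,-185,0,0,0],[1,-1,-190,0,0,0],[1,-1,-190,0,0,0]]' 87 50; python3 -m inch '[[0,0,0,0,0,0],[0,0,0,0,0,0],[0,0,0,0,0,0],[0,0,0,0,0,0],[0,0,0,0,0,0],[0,0,0,0,0,0],[0,0,0,0,0,0]]' 30 50
```

```text
time: 7.65
position: [0.4253, -0.235, 0.0003]
tool_rot: [2.322, 2.116, 0.0]
ft_force: [0.3, -0.3, 0.8]
grip_width: 0.998
grip_force: 0.0
time: 8.52
position: [0.4246, -0.2349, 0.0002]
tool_rot: [-2.322, -2.115, 0.001]
ft_force: [-4.4, 1.0, 5.6]
grip_width: 0.626
grip_force: 50.0
```

Gripped at 54.5 mm. Lift, then carry above the grinder.

```bash
python3 -m inch '[[0,0,10,0,0,0],[0,0,40,0,0,0],[0,0,90,0,0,0],[0,0,140,0,0,0],[0,0,190,0,0,0],[0,0,240,0,0,0],[0,0,270,0,0,0],[15,30,270,0,0,0],[35,80,270,0,0,0],[58,135,270,0,0,0],[80,190,270,0,0,0],[105,245,270,0,0,0],[120,285,270,0,0,0],[125,296,240,0,0,0],[125,296,200,0,0,0],[125,296,160,0,0,0],[125,296,120,0,0,0],[125,296,120,0,0,0],[125,296,120,0,0,0]]' - 60; python3 shot.py w6
python3 - <<'E'
from h import *
np.set_printoptions(precision=1,suppress=True)
I,P=world("w6");P=P*1e3;z=P[...,2];h=cv2.cvtColor(I,cv2.COLOR_RGB2HSV)
g=np.hypot(P[...,0]-598,P[...,1]-27)<135
m=g&(h[...,1]>50)&(h[...,0]>8)&(h[...,0]<35)&(z>9)&(z<22)
q=P[m];print(len(q));R=cv2.minAreaRect(q[:,:2].astype(np.float32));print(R)
m=(np.hypot(P[...,0]-549.7,P[...,1]-64.9)<45)&(z>148)&(z<175)
q=P[m];R=cv2.minAreaRect(q[:,:2].astype(np.float32));print(len(q),R,q.max(0))
E
```

```text
time: 10.9
position: [0.5511, 0.0616, 0.1215]
tool_rot: [2.321, 2.115, 0.003]
ft_force: [-0.0, 0.0, -3.1]
grip_width: 0.627
grip_force: 60.0
10.9 [0.55112714 0.06160127 0.12152217] [2.32144077 2.11524257 0.00315156] [[ 0.996 -0.09  -0.022  0.558]
 [-0.093 -0.958 -0.27   0.135]
 [ 0.003  0.271 -0.963  0.296]
 [ 0.     0.     0.     1.   ]] 0.99606640625
2123
((609.3618774414062, 42.76483154296875), (104.08941650390625, 209.83103942871094), 84.81436920166016)
6466 ((551.7462768554688, 65.3673095703125), (45.68806457519531, 80.723388671875), 84.38389587402344) [592.5  90.3 174.8]
```

View pics/w6.png

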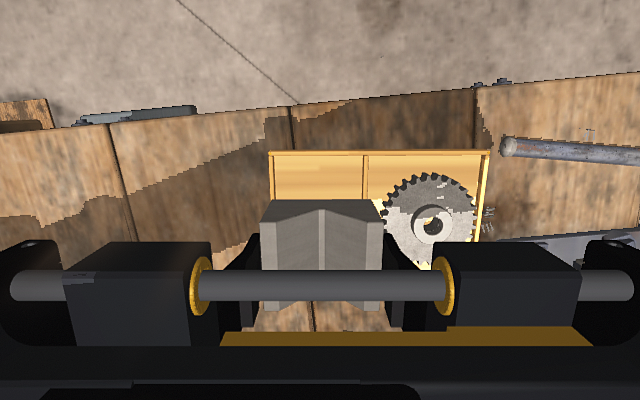

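The V-block hangs level in the gripper at (260–385, 200–310), above the upper-left bay. Lower and release.

```bash
python3 -m inch '[[-1,0,-30,0,0,0],[-1,0,-65,0,0,0],[-1,0,-90,0,0,0],[-1,0,-104,0,0,0],[-1,0,-110,0,0,0],[-1,0,-114,0,0,0],[-1,0,-116,0,0,0],[-1,0,-116,0,0,0]]'; python3 -m inch '[[0,0,0,0,0,0],[0,0,0,0,0,0],[0,0,0,0,0,0]]' 68
```

```text
time: 11.95
position: [0.5499, 0.0612, 0.0053]
tool_rot: [2.321, 2.115, 0.001]
ft_force: [-1.1, -0.2, 1.4]
grip_width: 0.624
grip_force: 60.0
time: 12.32
position: [0.5495, 0.0612, 0.0043]
tool_rot: [2.322, 2.115, 0.001]
ft_force: [-0.9, -0.1, -0.3]
grip_width: 0.772
grip_force: 0.0
```

Run:
```python
from h import *
from bench import ctrl
np.set_printoptions(precision=2,suppress=True)
print(ctrl.get_state()["joint_positions"])
for n in("w2","scene","side"):
    I,P=world(n);q=P.reshape(-1,3)*1e3
    s=q[(q[:,0]>660)&(q[:,0]<800)&(q[:,1]>-230)&(q[:,1]<-20)&(q[:,2]>70)&(q[:,2]<300)]
    print(n,len(s))
    for lo in(70,100,130,160):
        k=s[(s[:,2]>lo)&(s[:,2]<lo+30)]
        if len(k)>5:print(lo,len(k),np.percentile(k,2,0),np.percentile(k,98,0))
```

```text
[ 0.44  0.4  -0.7   1.89  0.31  0.96 -0.49]
w2 0
scene 0
side 0
```

```bash
python3 -m inch '[[0,0,15,0,0,0],[0,0,50,0,0,0],[0,0,100,0,0,0],[0,0,150,0,0,0],[20,-20,190,0,0,0],[40,-70,200,0,0,0],[65,-120,200,0,0,0],[85,-165,200,0,0,0],[91,-189,200,0,0,0],[91,-189,160,0,0,0],[91,-189,160,0,0,0],[91,-189,160,0,0,0]]' 68 50; python3 shot.py w7
python3 - <<'E'
from h import *
np.set_printoptions(precision=1,suppress=True)
I,P=world("w7");P=P*1e3;z=P[...,2]
for lo in(45,65,85,100):
    m=(np.hypot(P[...,0]-640.4,P[...,1]+128)<30)&(z>lo)&(z<lo+20);q=P[m][:,:2].astype(np.float32)
    if len(q):print(lo,len(q),cv2.minAreaRect(q))
m=(np.hypot(P[...,0]-549.7,P[...,1]-65)<45)&(z>25)&(z<60);q=P[m]
if len(q):print(cv2.minAreaRect(q[:,:2].astype(np.float32)),q[:,2].max())
E
```

```text
time: 13.82
position: [0.6405, -0.1264, 0.1656]
tool_rot: [2.32, 2.118, 0.002]
ft_force: [0.7, 0.1, -1.0]
grip_width: 0.781
grip_force: 0.0
13.825 [ 0.64047123 -0.1263541   0.1656446 ] [2.31980476e+00 2.11756934e+00 1.89477368e-03] [[ 0.996 -0.088 -0.023  0.647]
 [-0.091 -0.958 -0.27  -0.052]
 [ 0.002  0.271 -0.962  0.34 ]
 [ 0.     0.     0.     1.   ]] 0.99596484375
45 129 ((641.3248901367188, -119.69026184082031), (10.17711353302002, 25.199769973754883), 84.2393569946289)
65 346 ((641.0032348632812, -124.59561920166016), (19.83625602722168, 25.55970573425293), 82.60789489746094)
85 158 ((640.9226684570312, -121.86397552490234), (7.620866298675537, 18.45890998840332), 85.56944274902344)
100 553 ((640.4717407226562, -127.46681213378906), (18.81781578063965, 17.942569732666016), 83.6553955078125)
((549.5479736328125, 42.30989074707031), (1.631489872932434, 54.20938491821289), 84.72735595703125) 31.139347273972383
```

```bash
python3 -m inch '[[0,0,-30,0,0,0],[0,0,-70,0,0,0],[0,0,-100,0,0,0],[0,0,-115,0,0,0],[0,0,-123,0,0,0],[0,0,-123,0,0,0]]' 68 60; python3 -m inch '[[0,0,0,0,0,0],[0,0,0,0,0,0],[0,0,0,0,0,0],[0,0,0,0,0,0],[0,0,0,0,0,0],[0,0,0,0,0,0],[0,0,0,0,0,0]]' 0 60;  python3 -m inch '[[0,0,8,0,0,0],[0,0,15,0,0,0],[0,0,15,0,0,0]]'
```

```text
time: 14.62
position: [0.6407, -0.1278, 0.0419]
tool_rot: [2.321, 2.115, 0.001]
ft_force: [-0.3, 0.3, 0.1]
grip_width: 0.785
grip_force: 0.0
time: 15.5
position: [0.6402, -0.1279, 0.0411]
tool_rot: [2.322, 2.116, 0.0]
ft_force: [-0.7, -0.3, -0.0]
grip_width: 0.309
grip_force: 59.7
time: 15.88
position: [0.6405, -0.1279, 0.0567]
tool_rot: [2.322, 2.115, 0.001]
ft_force: [0.1, 0.4, -4.6]
grip_width: 0.308
grip_force: 59.4
```

```bash
python3 -m inch '[[0,0,25,0,0,0],[0,0,60,0,0,0],[-8,10,80,0,0,0],[-25,33,80,0,0,0],[-45,60,80,0,0,0],[-65,87,80,0,0,0],[-83,110,80,0,0,0],[-94,124,80,0,0,0],[-97,127,80,0,0,0],[-97,127,60,0,0,0],[-97,127,35,0,0,0],[-97,127,15,0,0,0],[-97,127,2,0,0,0],[-97,127,2,0,0,0],[-97,127,2,0,0,0]]' - 60; python3 shot.py w8
```

```text
time: 17.75
position: [0.5439, -0.0008, 0.0587]
tool_rot: [2.322, 2.115, 0.002]
ft_force: [0.4, 0.6, -3.7]
grip_width: 0.306
grip_force: 59.4
17.75 [ 0.5439026  -0.0007504   0.05870909] [2.32162812e+00 2.11520039e+00 1.69544381e-03] [[ 0.996 -0.09  -0.023  0.551]
 [-0.093 -0.958 -0.271  0.073]
 [ 0.002  0.272 -0.962  0.233]
 [ 0.     0.     0.     1.   ]] 0.99597265625
```

View pics/w8.png

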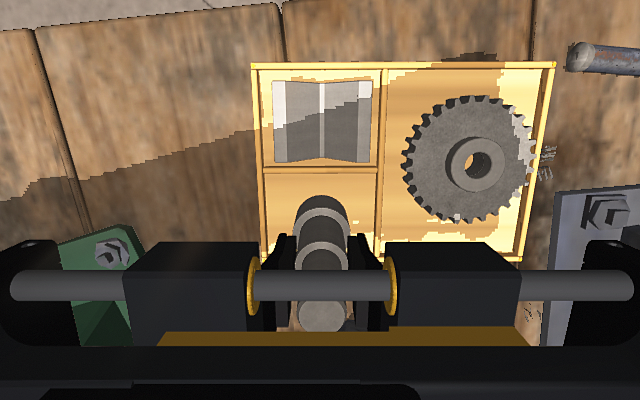

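The V-block sits squarely in its bay at (272–372, 80–163). The shaft hangs upright over the lower bay at (322,250), so I'll set it down.

```bash
python3 -m inch '[[0,0,-5,0,0,0],[0,0,-9,0,0,0],[0,0,-12,0,0,0],[0,0,-12,0,0,0],[0,0,-12,0,0,0]]';  python3 -m inch '[[0,0,0,0,0,0],[0,0,0,0,0,0],[0,0,0,0,0,0],[0,0,0,0,0,0]]' 50
```

```text
time: 18.42
position: [0.5432, -0.0008, 0.0461]
tool_rot: [2.322, 2.116, 0.0]
ft_force: [-0.2, -0.1, -4.0]
grip_width: 0.307
grip_force: 59.5
time: 18.92
position: [0.5434, -0.0009, 0.0463]
tool_rot: [2.322, 2.115, 0.001]
ft_force: [-1.1, 0.6, -0.8]
grip_width: 0.566
grip_force: 0.0
```

```bash
python3 -m inch '[[0,0,20,0,0,0],[0,0,60,0,0,0],[0,0,105,0,0,0],[0,0,150,0,0,0],[10,-30,160,0,0,8],[22,-80,160,0,0,16],[38,-135,160,0,0,24],[53,-185,160,0,0,30],[60,-211,160,0,0,30],[60,-211,120,0,0,30],[60,-211,115,0,0,30],[60,-211,115,0,0,30]]' 60 60; python3 shot.py w9
python3 - <<'E'
from h import *
from bench import ctrl
np.set_printoptions(precision=1,suppress=True)
I,P=world("w9");P=P*1e3;z=P[...,2]
for lo in(40,60,75):
    m=(np.hypot(P[...,0]-604,P[...,1]+212)<25)&(z>lo)&(z<lo+30);q=P[m][:,:2].astype(np.float32)
    if len(q):print(lo,len(q),cv2.minAreaRect(q))
print(ctrl.get_state()["joint_positions"])
E
```

```text
time: 20.42
position: [0.6034, -0.2112, 0.1623]
tool_rot: [1.694, 2.645, 0.001]
ft_force: [0.6, -0.4, -0.4]
grip_width: 0.691
grip_force: 0.0
20.425 [ 0.60340902 -0.21123099  0.16234047] [1.69398214e+00 2.64495377e+00 6.64790082e-04] [[ 0.908  0.402  0.115  0.572]
 [ 0.418 -0.874 -0.247 -0.144]
 [ 0.002  0.273 -0.962  0.337]
 [ 0.     0.     0.     1.   ]] 0.99569921875
40 154 ((601.1409301757812, -206.2201690673828), (18.591520309448242, 7.562811851501465), 25.647550582885742)
60 192 ((601.0068359375, -206.4945526123047), (18.747390747070312, 7.990688800811768), 28.090755462646484)
75 580 ((603.4685668945312, -211.34799194335938), (18.629375457763672, 18.837461471557617), 25.57932472229004)
[ 0.8  0.4 -0.7  1.5  0.3  1.3  0.5]
```

```bash
python3 -m inch '[[0,0,-35,0,0,0],[0,0,-80,0,0,0],[0,0,-110,0,0,0],[0,0,-126,0,0,0],[0,0,-133,0,0,0],[0,0,-133,0,0,0]]' 60 60; python3 -m inch '[[0,0,0,0,0,0],[0,0,0,0,0,0],[0,0,0,0,0,0],[0,0,0,0,0,0],[0,0,0,0,0,0],[0,0,0,0,0,0],[0,0,0,0,0,0]]' 0 60;  python3 -m inch '[[0,0,8,0,0,0],[0,0,15,0,0,0],[0,0,15,0,0,0]]'
```

```text
time: 21.22
position: [0.6039, -0.212, 0.0291]
tool_rot: [1.695, 2.644, 0.001]
ft_force: [0.3, -0.5, 0.2]
grip_width: 0.69
grip_force: 0.0
time: 22.1
position: [0.6034, -0.2118, 0.0282]
tool_rot: [1.695, 2.644, 0.0]
ft_force: [0.7, -0.2, 1.1]
grip_width: 0.296
grip_force: 59.8
time: 22.48
position: [0.6036, -0.2121, 0.0439]
tool_rot: [1.695, 2.644, 0.0]
ft_force: [-0.4, -0.2, -2.3]
grip_width: 0.294
grip_force: 59.6
```

```bash
python3 -m inch '[[0,0,20,0,0,0],[0,0,40,0,0,0],[-4,-15,45,0,0,0],[-10,-42,45,0,0,0],[-16,-70,45,0,0,0],[-20,-88,45,0,0,0],[-21,-91,45,0,0,0],[-21,-91,25,0,0,0],[-21,-91,8,0,0,0],[-21,-91,-4,0,0,0],[-21,-91,-9,0,0,0],[-21,-91,-10.5,0,0,0],[-21,-91,-10.5,0,0,0],[-21,-91,-10.5,0,0,0]]' - 60; python3 shot.py w10
```

```text
time: 24.22
position: [0.5824, -0.3027, 0.0333]
tool_rot: [1.695, 2.644, 0.0]
ft_force: [-1.6, 1.8, 4.1]
grip_width: 0.295
grip_force: 59.9
24.225 [ 0.58243562 -0.30265914  0.03329166] [1.69500083e+00 2.64444518e+00 2.04295451e-04] [[ 0.909  0.401  0.115  0.551]
 [ 0.417 -0.874 -0.247 -0.235]
 [ 0.001  0.273 -0.962  0.208]
 [ 0.     0.     0.     1.   ]] 0.9960625
```

View pics/w10.png

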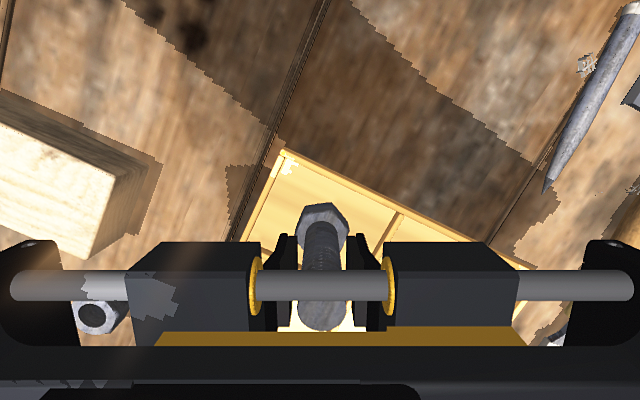

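The bolt's head is down in the bay at (320,215), upright and lightly in contact (4 N). Release it and move to the nut; I'll check the board edge first.

```bash
python3 -m inch '[[0,0,0,0,0,0],[0,0,0,0,0,0],[0,0,0,0,0,0]]' 50; python3 -m inch '[[0,0,20,0,0,0],[0,0,60,0,0,0],[0,0,105,0,0,0],[0,0,140,0,0,0],[-15,-15,140,0,0,-6],[-40,-42,140,0,0,-14],[-75,-76,140,0,0,-24],[-102,-105,140,0,0,-30.7],[-111.5,-114,120,0,0,-30.7],[-111.5,-114,100,0,0,-30.7],[-111.5,-114,100,0,0,-30.7]]' 60 30; python3 shot.py w11
python3 - <<'E'
from h import *
from bench import ctrl
np.set_printoptions(precision=1,suppress=True)
I,P=world("w11");P=P*1e3;z=P[...,2]
m=(np.hypot(P[...,0]-470.8,P[...,1]+416.8)<25)&(z>13)&(z<30);q=P[m]
if len(q):print(len(q),cv2.minAreaRect(q[:,:2].astype(np.float32)),q[:,2].max())
I,P=world("w1");q=P.reshape(-1,3)*1e3
s=q[(q[:,1]<-330)&(q[:,1]>-470)&(q[:,2]>60)&(q[:,2]<110)&(q[:,0]<440)&(q[:,0]>250)];print('board',s.min(0),np.percentile(s,99,0),s.max(0))
E
```

```text
time: 24.65
position: [0.5821, -0.3031, 0.0322]
tool_rot: [1.696, 2.644, 0.0]
ft_force: [0.3, 0.2, 0.2]
grip_width: 0.529
grip_force: 0.0
time: 26.02
position: [0.4709, -0.4136, 0.1298]
tool_rot: [-2.327, -2.103, -0.002]
ft_force: [-0.3, -0.2, 0.0]
grip_width: 0.688
grip_force: 0.0
26.025 [ 0.47088011 -0.41357462  0.12979279] [-2.32724165e+00 -2.10284569e+00 -1.94518637e-03] [[ 0.995 -0.097 -0.029  0.479]
 [-0.101 -0.959 -0.266 -0.34 ]
 [-0.002  0.268 -0.964  0.304]
 [ 0.     0.     0.     1.   ]] 0.99583984375
705 ((470.7120361328125, -416.7469482421875), (33.750701904296875, 29.514068603515625), 83.91905975341797) 21.675795383957308
board [ 250.1 -470.    71.5] [ 354.5 -331.2   98.7] [ 355.2 -330.   101.1]
```

View pics/w11.png

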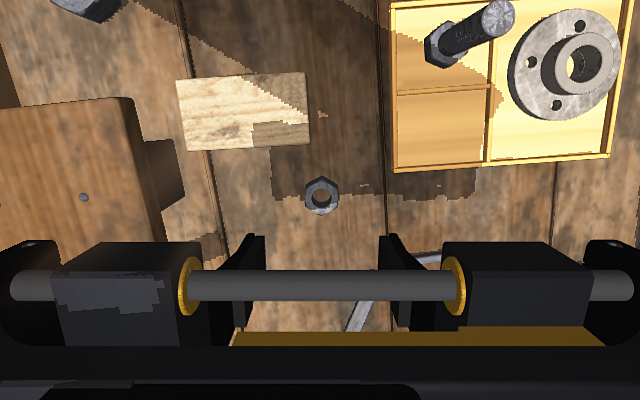

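The bolt stands in its bay (head at (443,48)). The nut is at (321,195), with its flats facing the fingers and clear of the board. Descend.

```bash
python3 -m inch '[[0,0,-35,0,0,0],[0,0,-80,0,0,0],[0,0,-110,0,0,0],[0,0,-126,0,0,0],[0,0,-133,0,0,0],[0,0,-137,0,0,0],[0,0,-137,0,0,0]]' 60 40; python3 -m inch '[[0,0,0,0,0,0],[0,0,0,0,0,0],[0,0,0,0,0,0],[0,0,0,0,0,0],[0,0,0,0,0,0],[0,0,0,0,0,0]]' 0 40;  python3 -m inch '[[0,0,8,0,0,0],[0,0,15,0,0,0],[0,0,15,0,0,0]]'
```

```text
time: 26.95
position: [0.4712, -0.4172, -0.0036]
tool_rot: [2.334, 2.101, 0.0]
ft_force: [0.5, -0.5, 0.6]
grip_width: 0.687
grip_force: 0.0
time: 27.7
position: [0.4706, -0.4169, -0.0043]
tool_rot: [2.335, 2.101, -0.0]
ft_force: [0.4, 0.1, 0.3]
grip_width: 0.334
grip_force: 40.0
time: 28.08
position: [0.4712, -0.4173, 0.0116]
tool_rot: [2.334, 2.1, 0.0]
ft_force: [0.2, 0.2, -0.1]
grip_width: 0.334
grip_force: 40.0
```

```bash
python3 -m inch '[[0,0,25,0,0,0],[0,0,45,0,0,0],[15,7,50,0,0,0],[45,20,50,0,0,2],[75,33,50,0,0,4],[100,44,50,0,0,4],[110,48.5,50,0,0,4],[110,48.5,30,0,0,4],[110,48.5,10,0,0,4],[110,48.5,-2,0,0,4],[110,48.5,-8,0,0,4],[110,48.5,-10.5,0,0,4],[110,48.5,-10.5,0,0,4],[110,48.5,-10.5,0,0,4]]' - 40; python3 -m inch '[[0,0,0,0,0,0],[0,0,0,0,0,0],[0,0,0,0,0,0]]' 38; python3 -m inch '[[0,0,20,0,0,0],[0,0,60,0,0,0],[0,0,110,0,0,0],[-5,-20,160,0,0,0],[-20,-60,200,0,0,0],[-40,-80,240,0,0,0],[-60,-80,260,0,0,0],[-60,-80,260,0,0,0],[-60,-80,260,0,0,0]]'; python3 shot.py w12
python3 - <<'E'
from h import *
from bench import ctrl
np.set_printoptions(precision=1,suppress=True)
out=[]
for n in("scene","side"):
    im,d=ctrl.get_image(n);p=ctrl.camera_params(n);np.savez(f"pics/{n}E.npz",im=im,d=d,K=p["mtx"],T=p["T"])
    out.append(im[100:300,170:490] if n=="scene" else im[120:320,180:500])
out.append(np.load("pics/w12.npz")["im"][0:250])
cv2.imwrite("pics/end.png",np.vstack([cv2.resize(np.hstack(out[:2]),(768,240)),cv2.resize(out[2],(768,300))])[...,::-1])
def loc(c,t,a):
    a=np.radians(a);v=np.array(c)-t;return np.array([v[0]*np.cos(a)+v[1]*np.sin(a),-v[0]*np.sin(a)+v[1]*np.cos(a)])
A=((633.8,-337.2),-1.6);B=((598.6,27.4),-5.1)
for n in("w12","sceneE","sideE"):
    I,P=world(n);P=P*1e3;z=P[...,2]
    for nm,c,lo,t in(("nut",(581,-369),19,A),("bolt",(582.5,-303),88,A),("shaft",(544,-1),105,B),("vb",(550,65),37,B),("flange",(676,-338),28,A),("gear",(640,24),24,B),("wood",(418,-337.5),33,None)):
        m=(np.hypot(P[...,0]-c[0],P[...,1]-c[1])<(58 if nm=="wood" else 36))&(z>lo)&(z<lo+17);q=P[m]
        if len(q)>10:
            R=cv2.minAreaRect(q[:,:2].astype(np.float32));print(n,nm,len(q),np.array(R[0]),np.array(R[1]),R[2],'top',np.percentile(q[:,2],98),loc(R[0],*t) if t else '')
E
```

```text
time: 29.82
position: [0.5808, -0.3689, 0.0007]
tool_rot: [2.26, 2.181, -0.0]
ft_force: [-0.6, 0.2, 1.6]
grip_width: 0.337
grip_force: 40.0
time: 30.2
position: [0.5807, -0.3682, -0.0]
tool_rot: [2.26, 2.182, 0.0]
ft_force: [-0.5, -1.4, -0.7]
grip_width: 0.43
grip_force: 0.0
time: 31.32
position: [0.5212, -0.4474, 0.2599]
tool_rot: [-2.259, -2.183, -0.001]
ft_force: [1.0, -0.2, -0.6]
grip_width: 0.441
grip_force: 0.0
31.325 [ 0.52121698 -0.44739727  0.25985407] [-2.25903333e+00 -2.18295948e+00 -1.02006503e-03] [[ 0.999 -0.033 -0.008  0.524]
 [-0.034 -0.962 -0.271 -0.373]
 [ 0.001  0.271 -0.962  0.434]
 [ 0.     0.     0.     1.   ]] 0.995875
w12 nut 402 [ 581.6 -368.8] [31.9 30.1] 88.8776626586914 top 26.254609417173118 [-51.3 -33.1]
w12 bolt 423 [ 582.2 -302.5] [18.5 18.7] 10.948099136352539 top 99.3623476428661 [-52.6  33.2]
w12 flange 956 [ 679.1 -328.7] [43.3 43.6] 64.09599304199219 top 36.276628292135996 [45.   9.8]
w12 wood 4595 [ 418.3 -337.2] [ 54.4 100. ] 88.02371215820312 top 39.15821544187989 
sceneE nut 83 [ 579.1 -367.5] [29.  33.4] 52.99228286743164 top 26.8607912244499
[... 451 characters left out ...]
52594757080078 top 32.6850458137635 [45.8  4.7]
sceneE wood 837 [ 415.5 -336.9] [ 58.2 100.7] 87.33182525634766 top 39.706895454935676 
sideE nut 186 [ 581.2 -371.7] [31.2 32.2] 54.742698669433594 top 27.454031300350756 [-51.6 -35.9]
sideE bolt 107 [ 581.9 -304.4] [19.2 20.2] 34.046287536621094 top 100.39857850602309 [-52.8  31.3]
sideE vb 54 [543.6  50.9] [36.6 63.1] 54.380889892578125 top 45.690938829663615 [-56.9  18.5]
sideE flange 320 [ 679.8 -331. ] [44.1 43.9] 36.1787223815918 top 37.68395310927672 [45.8  7.5]
sideE gear 122 [642.2  17.8] [51.7 51.7] 76.59685516357422 top 33.83582113242959 [44.3 -5.7]
sideE wood 1237 [ 418.2 -340.2] [ 58.7 100.3] 88.5350341796875 top 40.59865378168759
```

View pics/end.png

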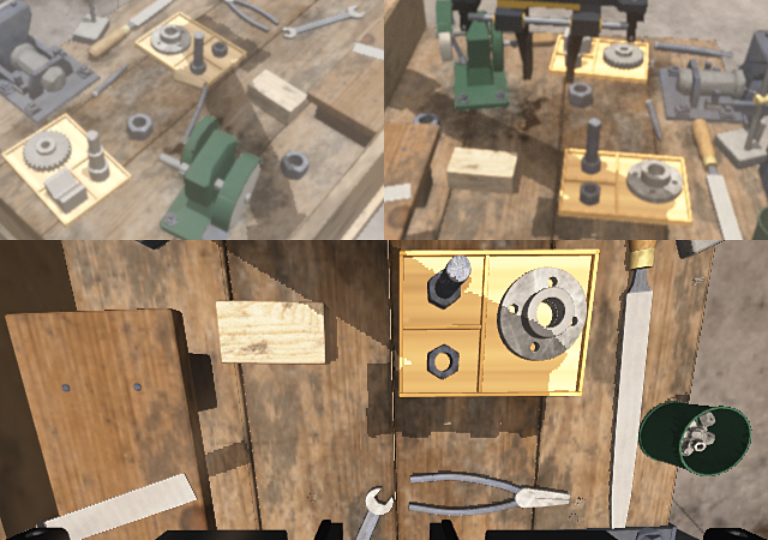

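All four parts stand in the centres of their bays, within 3 mm of nominal: bolt (455,280) and nut (442,362) in the lower panel, shaft (97,160) and V-block (65,190) in the upper left. The flange, gear wheel and wooden block haven't moved, so I'm handing in.

```bash
python3 -c "
from bench import ctrl
print(ctrl.close_job())"
```

```text
the job is handed in; nothing more can be done
None
```

Both kits are made up and the job was handed in at about 31 s, with each part within a few mm of its bay centre in the last camera check; the hand-in call returned no verdict. The first V-block grasp missed because the fingertips sit about 25 mm higher than specified, and I regripped lower from there on.

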